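Cups to their own saucers for a cafe order

ROBOT

A 6-joint arm with a two-finger parallel gripper is mounted at the origin on the work surface. World frame = base frame: x ahead of the robot, y to its left, z up, the work surface at z = 0. Lengths are in m, angles in rad, forces in N, time in s.
With the tool pointing down it reaches from about 0.4 to 0.825 m from the base axis. Payload 7 kg.
Tool frame: the origin (TCP) lies at the very end of the fingers, on their centre line; the grasp point (between the pads) lies 19 mm behind it; z points along the fingers, y is the line along which they close (so a half turn about z gives the same grasp; the last joint's range is limited). The gripper opens to 85 mm and grips with 20 to 120 N. Pads are 22 mm wide; open, the fingers measure 114 mm over their backs; the gripper's body (76 mm by 85 mm) begins 54 mm behind the grasp point. The pads swing forward as they close: fully open they stand 13 mm farther back than shut.
Start: joints at [-0.849, 0.359, 0.012, 0, -1.224, -0.288], TCP at [0.284, -0.612, 0.231] pointing down, gripper open.
Joint ranges: [-3.07, 3.07], [-1.43, 2.12], [-1.02, 1.25], [-3.03, 1.67], [-3.05, -0], [-3.03, 3.03]. Speed limits (rad/s): [2.39, 2.39, 3.01, 3.14, 3.14, 3.14].

INTERFACE

Orientations are given as [roll, pitch, yaw] about the fixed x, y, z axes, in that order (R = Rz(yaw) Ry(pitch) Rx(roll)).
In Python, from workcell import status, cams, close_job gives the robot as it stands.
- The arm moves only by the shell command python3 -m inch [FORCE], which reads ROWS from standard input. ROWS is one flat JSON list of numbers that holds 1 to 5 rows one after another, with no inner brackets; each row has 5 numbers: the finger opening in m, then dx, dy, dz in normalised numbers (1 is 0.8 m), then a turn about the tool's z in normalised numbers (1 is 4 rad); each row is the pose to reach, as a shift and turn from the pose commanded when the command began, along the tool's axes at that moment; what a row does not reach only later rows make up. A row lasts 1/10 s, in which the tool goes at most 0.05 m and 0.15 rad, less where a joint would pass 70% of its speed; a pose out of reach is approached as far as the arm can. The fingers move at their own pace and stop on an object; FORCE is the grip in N (left out, the last holds). Time passes only in rows, so rows that do not move let the fingers close. It prints the time, the measured TCP pose, the force, the opening and the grip force at its end. No shift or turn number may pass 1 either way. Input that does not fit is refused with a message, and nothing moves.
- status.get_state(): the state, without advancing time (a new reading comes with each control period).
- cams.snapshot(name): name is "scene" or "top"; returns a dict with "frame" (400x640x3 uint8, red, green, blue), "camera_matrix" (3x3 intrinsics, pixels), "R" (3x3) and "t" (3): a world point X has camera coordinates R X + t. Camera axes: x right, y down, z forward; pixel columns grow to the right and rows downward; lengths in m; the calibration is good to about 2 mm. A picture is of the moment at which its call begins. There is no depth.
- close_job(): hands the job in; it is judged then, once.
Trained networks look in a picture, given as the dict that the camera call returned (one of the last four; its "shot" number tells which), for a name from the list of things; names that differ only in an ending like _2 or _b are one class to them, and where a whole thing is asked for, a point or a joint stands for the part that bears it (a point fixed in the world has none). Each returns a list of dicts, best first, with "confidence" (0 to 1); they miss things now and then, are a little off and sometimes report something else, mostly with a low value. They report only what shows in the picture. A call takes as long as a camera call. They do not tell look-alikes from the thing itself.
- cams.recognise(picture, query): "location" ([x, y, z] in m, in world coordinates, good to about 4 mm: the middle of the surface that is visible of it).
The state is a dict: "time_s": time; "joint_positions": joint angles; "dq": joint speeds; "tau": joint torques, N m; "position": TCP position; "tcp_rot": TCP orientation; "ft_force": force on the tool from outside, world axes, zero at the start; "wrist_torque": the same for the moment, N m; "grip_width": finger opening in m; "grasp_force": force on a finger pad.
Only numpy, scipy, OpenCV 4.12 (cv2) and the standard library are available. Lean on these libraries where they do the work, as an engineer would, in place of code of your own. Each camera call takes 0.05 s, during which the arm holds its last target. There are 200 camera calls.

TASK

Get the tray ready for the table: take the white, the blue, the mustard and the brick-red cup from the bamboo board and set each one down gently, upright and in the middle of the saucer of its own colour on the round tray. Leave the saucers lying where they are, and leave the black cup and the water glass standing in their places on the board.

Things in the scene. Friction and masses are not known exactly. Their poses are not given: they have to be found in the camera images.
- cup_white: Creamy white stoneware cup, upright on the bamboo board: straight-sided, 66 mm across at the rim, 58 at the foot, 64 high, wall 4, about 180 g. Origin: centre of its underside; z up, +x towards its one loop handle, which reaches 58 mm out from the axis, is 8 mm thick and spans heights 12 to 54 mm. Board: 280 x 400 mm, 18 high; six vessels in two rows, about 125 to 130 mm apart.
- cup_blue: Deep blue stoneware cup, upright on the bamboo board: straight-sided, 66 mm across at the rim, 58 at the foot, 64 high, wall 4, about 180 g. Origin: centre of its underside; z up, +x towards its one loop handle, which reaches 58 mm out from the axis, is 8 mm thick and spans heights 12 to 54 mm. Board: 280 x 400 mm, 18 high; six vessels in two rows, about 125 to 130 mm apart.
- cup_mustard: Mustard yellow stoneware cup, upright on the bamboo board: straight-sided, 66 mm across at the rim, 58 at the foot, 64 high, wall 4, about 180 g. Origin: centre of its underside; z up, +x towards its one loop handle, which reaches 58 mm out from the axis, is 8 mm thick and spans heights 12 to 54 mm. Board: 280 x 400 mm, 18 high; six vessels in two rows, about 125 to 130 mm apart.
- cup_terracotta: Brick red (terracotta) stoneware cup, upright on the bamboo board: straight-sided, 66 mm across at the rim, 58 at the foot, 64 high, wall 4, about 180 g. Origin: centre of its underside; z up, +x towards its one loop handle, which reaches 58 mm out from the axis, is 8 mm thick and spans heights 12 to 54 mm. Board: 280 x 400 mm, 18 high; six vessels in two rows, about 125 to 130 mm apart.
- saucer_white: Creamy white round saucer, loose on the round dark tray (360 mm across, rim 22 high), 128 mm across, 15 high at its rim. Origin: centre of its underside, 6 mm above the table. Its flat well for the cup is 88 mm across, 5 mm above the origin, a thin darker ring round its centre. The four lie in a square, 140 mm apart; a sugar pot 48 mm wide, 48 high stands amid them.
- saucer_blue: Deep blue round saucer, loose on the round dark tray (360 mm across, rim 22 high), 128 mm across, 15 high at its rim. Origin: centre of its underside, 6 mm above the table. Its flat well for the cup is 88 mm across, 5 mm above the origin, a thin darker ring round its centre. The four lie in a square, 140 mm apart; a sugar pot 48 mm wide, 48 high stands amid them.
- saucer_mustard: Mustard yellow round saucer, loose on the round dark tray (360 mm across, rim 22 high), 128 mm across, 15 high at its rim. Origin: centre of its underside, 6 mm above the table. Its flat well for the cup is 88 mm across, 5 mm above the origin, a thin darker ring round its centre. The four lie in a square, 140 mm apart; a sugar pot 48 mm wide, 48 high stands amid them.
- saucer_terracotta: Brick red (terracotta) round saucer, loose on the round dark tray (360 mm across, rim 22 high), 128 mm across, 15 high at its rim. Origin: centre of its underside, 6 mm above the table. Its flat well for the cup is 88 mm across, 5 mm above the origin, a thin darker ring round its centre. The four lie in a square, 140 mm apart; a sugar pot 48 mm wide, 48 high stands amid them.
- cup_black: Black stoneware cup, upright on the bamboo board: straight-sided, 66 mm across at the rim, 58 at the foot, 64 high, wall 4, about 180 g. Origin: centre of its underside; z up, +x towards its one loop handle, which reaches 58 mm out from the axis, is 8 mm thick and spans heights 12 to 54 mm. Not part of the order: it stays.
- glass: Not part of the order: it stays. Clear water glass without a handle, 85 mm high, 66 mm across at the rim, 54 mm at the foot, about 160 g, upright on the bamboo board among the cups. Origin: centre of its underside; z up.
Mind the look-alikes: they are no part of the job. There is more than one size of the saucer_white; the one meant has the size given above.

How it is judged:
By the outcome, as a careful person would: the job done as asked, in the order asked, and still so for the second after the job is handed in, with the robot touching nothing.
It also fails if it takes over 112 s, if anything falls off the work surface, if the arm or the gripper's body presses on something with over 40 N, if the wrist force passes 120 N, or if a joint passes its speed limit or range.

## Working session

There is one attempt and no reset: what is moved stays moved. The work goes in short steps, Python scripts to look and compute and a shell command to move; the robot and the scene stay as the last step left them, time stands still between calls to the robot, and variables do not carry over. Pictures are saved under pics/ and viewed, at most 14 in all, crops included, and the job is handed in when it is done.

```bash
ls; mkdir -p pics
python3 - <<'E'
from workcell import status,cams
import cv2
s=status.get_state();print({k:s[k] for k in('time_s','position','tcp_rot','grip_width')})
for n in('top','scene'):
    p=cams.snapshot(n);cv2.imwrite(f'pics/{n}0.png',p['frame'][:,:,::-1])
    print(n,p['camera_matrix'],p['R'],p['t'])
    for q in ['cup_white','cup_blue','cup_mustard','cup_terracotta','saucer_white','saucer_blue','saucer_mustard','saucer_terracotta','cup_black','glass']:
        print(q,[([round(float(v),3) for v in r['location']],round(r['confidence'],2)) for r in cams.recognise(p,q)][:3])
E
```

```text
pics
{'time_s': 0.0, 'position': array([ 0.28347752, -0.61205431,  0.23034892]), 'tcp_rot': array([ 3.13989524e+00, -1.14933388e-04, -2.70797255e+00]), 'grip_width': 0.08557878854274896}
top [[516.73007356   0.         310.50240358]
 [  0.         516.73007356 205.2523636 ]
 [  0.           0.           1.        ]] [[ 0.00661622 -0.99997517  0.0024246 ]
 [-0.99907604 -0.00671319 -0.04245002]
 [ 0.04246524 -0.00214151 -0.99909565]] [-0.01091197  0.40035708  1.44090365]
cup_white [([0.608, 0.331, 0.047], 0.91)]
cup_blue [([0.449, 0.094, 0.027], 0.75)]
cup_mustard [([0.478, 0.344, 0.041], 0.91)]
cup_terracotta [([0.469, 0.225, 0.033], 0.56)]
saucer_white [([0.604, -0.153, 0.014], 0.92), ([0.208, -0.326, 0.004], 0.78), ([0.45, -0.147, 0.014], 0.22)]
saucer_blue [([0.454, -0.147, 0.012], 0.78), ([0.59, 0.213, 0.043], 0.35)]
saucer_mustard [([0.453, -0.295, 0.013], 0.64)]
saucer_terracotta [([0.593, -0.299, 0.012], 0.8)]
cup_black [([0.583, 0.081, 0.031], 0.83)]
glass [([0.448, 0.09, 0.025], 0.66)]
scene [[401.77841697   0.         316.91562157]
 [  0.         401.77841697 199.7330976 ]
 [  0.           0.           1.        ]] [[ 0.07554602  0.99701535 -0.01591171]
 [ 0.76793478 -0.06835212 -0.63687059]
 [-0.63605736  0.03589389 -0.7708065 ]] [-0.04103373 -0.28100811  1.23688916]
cup_white [([0.606, 0.331, 0.056], 0.97)]
cup_blue [([0.588, 0.205, 0.061], 0.59), ([0.57, 0.079, 0.055], 0.2)]
cup_mustard [([0.478, 0.341, 0.057], 0.82)]
cup_terracotta [([0.47, 0.216, 0.061], 0.6), ([0.58, 0.208, 0.059], 0.3)]
saucer_white [([0.186, -0.305, 0.008], 0.86), ([0.591, -0.154, 0.017], 0.75)]
saucer_blue [([0.445, -0.153, 0.013], 0.68), ([0.583, 0.202, 0.058], 0.57)]
saucer_mustard [([0.449, -0.296, 0.014], 0.81)]
saucer_terracotta [([0.584, -0.294, 0.011], 0.6)]
cup_black [([0.57, 0.078, 0.053], 0.69)]
glass [([0.458, 0.091, 0.08], 0.94)]
```

Run:
```python
import cv2
a=cv2.imread('pics/top0.png');cv2.imwrite('pics/topb.png',cv2.resize(a[50:250,110:420] if 0 else a,(800,500),interpolation=cv2.INTER_CUBIC))
b=a[90:260,90:290];cv2.imwrite('pics/topboard.png',cv2.resize(b,None,fx=3.5,fy=3.5,interpolation=cv2.INTER_CUBIC))
```

```text
(no output)
```

View pics/topb.png

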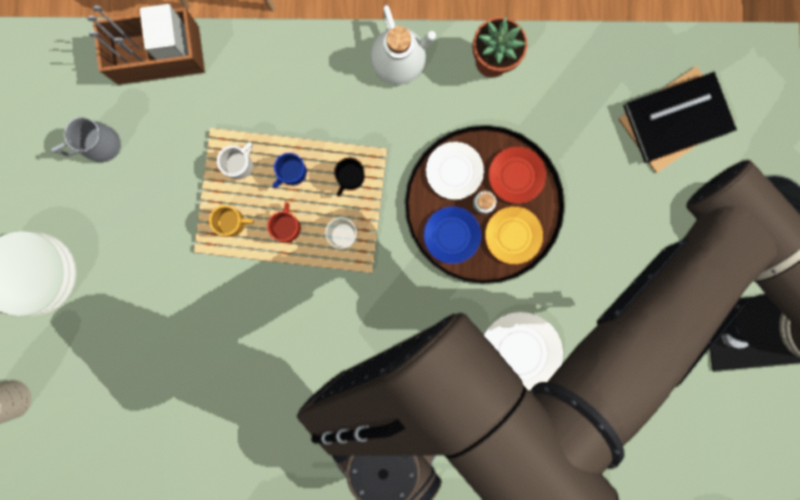

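View pics/topboard.png

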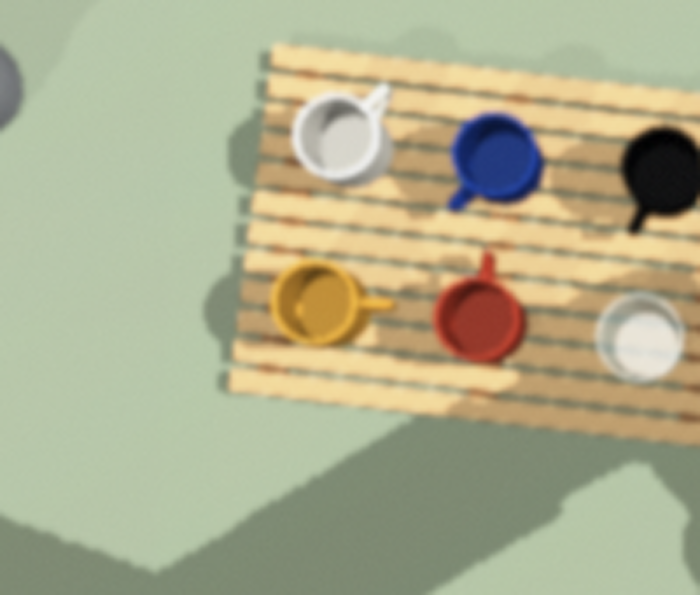

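View pics/scene0.png

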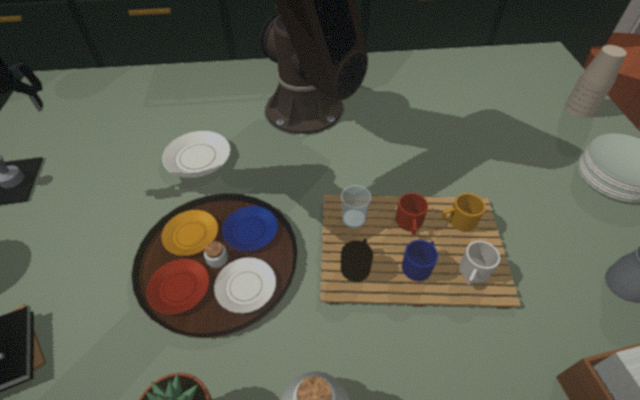

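The top view shows the six vessels on the board at 800×500 pixels: white (235,160), blue (290,168), black (349,172), mustard (227,220), red (284,226) and glass (341,233). On the tray are white (454,170), red (517,173), blue (452,235) and mustard (514,235). The larger white saucer at (523,350), off the tray, is the decoy. I'll fit the cup and saucer silhouettes next.

```bash
cat > h.py <<'E'
import numpy as np,cv2
from workcell import status,cams
from scipy.optimize import minimize
def proj(p,X):
    c=np.asarray(X)@np.array(p['R']).T+p['t'];c=c@np.array(p['camera_matrix']).T
    return c[:,:2]/c[:,2:]
A=np.linspace(0,2*np.pi,40)
def circ(x,y,z,r): return np.c_[x+r*np.cos(A),y+r*np.sin(A),0*A+z]
S=4
def fill(polys,shape):
    m=np.zeros((shape[0]*S,shape[1]*S),np.uint8)
    for q in polys: cv2.fillConvexPoly(m,cv2.convexHull(np.round((q+.5)*S*16-8).astype(np.int32)),1,shift=4)
    return cv2.resize(m.astype(np.float32),shape[::-1],interpolation=cv2.INTER_AREA)
def cup_polys(p,v,z0):
    x,y,a=v;d=np.array([np.cos(a),np.sin(a)]);n=np.array([-d[1],d[0]])*.004
    b=np.r_[circ(x,y,z0+.064,.033),circ(x,y,z0,.029)]
    h=[[x+d[0]*r+s*n[0],y+d[1]*r+s*n[1],z0+z] for r,z in((.03,.054),(.058,.050),(.058,.016),(.03,.012)) for s in(1,-1)]
    return [proj(p,b),proj(p,np.array(h))]
def sau_polys(p,v,z0): return [proj(p,np.r_[circ(v[0],v[1],z0+.015,.064)])]
def mask(p,col):
    f=cv2.cvtColor(p['frame'],cv2.COLOR_RGB2HSV).astype(int);H,Sa,V=f[...,0],f[...,1],f[...,2]
    if col=='blue': return (H>105)&(H<130)&(Sa>110)&(V>30)
    if col=='mustard': return (H>17)&(H<30)&(Sa>155)&(V>60)
    if col=='terracotta': return ((H<7)|(H>172))&(Sa>140)&(V>60)
    return (Sa<45)&(V>85)
def fit(ps,col,v0,polys,z0,pad=.075):
    data=[]
    for p in ps:
        m=mask(p,col)
        c=proj(p,circ(v0[0],v0[1],z0+.03,pad)).round().astype(np.int32)
        w=np.zeros(m.shape,np.uint8);cv2.fillConvexPoly(w,c,1)
        data.append((p,cv2.GaussianBlur((m&(w>0)).astype(np.float32),(0,0),.6)))
    def cost(v): return sum(np.abs(cv2.GaussianBlur(fill(polys(p,v,z0),m.shape),(0,0),.6)-m).sum()/m.sum() for p,m in data)
    sim=[np.array(v0)]+[np.array(v0)+e for e in np.diag([.006,.006,.2][:len(v0)])]
    r=minimize(cost,v0,method='Nelder-Mead',options=dict(initial_simplex=sim,xatol=2e-4,fatol=1e-4,maxiter=150))
    return r.x,r.fun
def goto(x,y,z,yaw):
    "print the shift and turn in the tool axes from here to the world pose"
    s=status.get_state();P=s['position'];c=s['tcp_rot'][2]
    d=np.array([x,y,z])-P
    t=(c-yaw+np.pi/2)%np.pi-np.pi/2
    print('t=%.1f'%s['time_s'],'from',P.round(3),'yaw %.3f'%c,'tool shift',np.round([d[0]*np.cos(c)+d[1]*np.sin(c),d[0]*np.sin(c)-d[1]*np.cos(c),-d[2]],4),'turn %.3f'%t)
E
python3 - <<'E'
from h import *
t,s=cams.snapshot('top'),cams.snapshot('scene')
C={'white':(.602,.33,-.7),'blue':(.59,.21,2.5),'mustard':(.478,.343,-1.57),'terracotta':(.468,.22,0)}
D={'white':(.6,-.153),'blue':(.452,-.15),'mustard':(.452,-.295),'terracotta':(.59,-.297)}
for c in C:
    for nm,ps in(('top',[t]),('scene',[s]),('both',[t,s])):
        a,b=fit(ps,c,C[c],cup_polys,.018);e,g=fit(ps,c,D[c],sau_polys,.006,.08)
        print(c,nm,a.round(4),'%.2f'%b,e.round(4),'%.2f'%g)
E
```

```text
white top [ 0.6019  0.3286 -0.6678] 0.14 [ 0.5946 -0.1541] 0.09
white scene [ 0.604   0.3284 -0.6817] 0.17 [ 0.5969 -0.154 ] 0.06
white both [ 0.6025  0.3289 -0.6675] 0.33 [ 0.5959 -0.1542] 0.16
blue top [0.5883 0.2062 2.2972] 0.22 [ 0.4505 -0.1499] 0.02
blue scene [0.5864 0.2086 2.6392] 0.91 [ 0.4503 -0.1482] 0.04
blue both [0.5877 0.2077 2.4144] 1.14 [ 0.4503 -0.1492] 0.06
mustard top [ 0.4734  0.3431 -1.585 ] 0.11 [ 0.4506 -0.2871] 0.02
mustard scene [ 0.4736  0.3449 -1.4195] 0.17 [ 0.4518 -0.2867] 0.03
mustard both [ 0.4741  0.3439 -1.5313] 0.31 [ 0.4509 -0.2867] 0.05
terracotta top [ 0.4619  0.2181 -0.0122] 0.17 [ 0.5857 -0.2946] 0.05
terracotta scene [ 0.4654  0.2193 -0.4294] 0.69 [ 0.5874 -0.2932] 0.05
terracotta both [ 0.4625  0.2189 -0.1084] 0.89 [ 0.587  -0.2935] 0.10
```

Run:
```python
from h import *
t=cams.snapshot('top')
im=cv2.resize(t['frame'][80:240,140:460,::-1].copy(),None,fx=2.5,fy=2.5,interpolation=cv2.INTER_CUBIC)
def dr(X,c): cv2.polylines(im,[(((proj(t,X)-[140,80]+.5)*2.5)*16).astype(np.int32)],True,c,1,cv2.LINE_AA,4)
for v in((.6025,.3287,-.667),(.588,.207,2.35),(.4737,.3435,-1.56),(.4625,.2185,-.05)):
    dr(circ(v[0],v[1],.082,.033),(0,255,0));dr(np.array([[v[0],v[1],.07],[v[0]+.058*np.cos(v[2]),v[1]+.058*np.sin(v[2]),.07]]),(255,0,255))
for v in((.596,-.154),(.4505,-.149),(.451,-.287),(.5865,-.294)):
    dr(circ(*v,.021,.064),(0,255,0));dr(circ(*v,.011,.044),(0,0,0));dr(circ(*v,.011,.002),(0,0,0))
dr(circ(.5215,-.2215,.054,.024),(255,0,0))
cv2.imwrite('pics/ov.png',im)
```

```text
(no output)
```

View pics/ov.png

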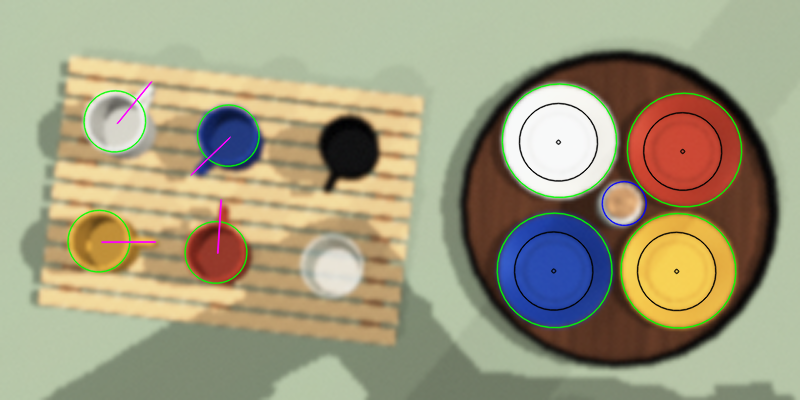

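The overlay matches every rim and saucer within a millimetre or two: cup rims at (115,122), (229,136), (99,241) and (216,252), saucer wells at (558,142), (554,271), (677,271) and (682,152). Next is the first approach, to the white cup.

```bash
python3 -c "
from h import *
goto(.6025,.3287,.15,-.667)"
```

```text
t=1.2 from [ 0.284 -0.612  0.231] yaw -2.708 tool shift [-0.6849  0.72    0.0813] turn 1.101
```

Units first: shifts go in shares of 0.8 m and turns go in shares of 4 rad. So 0.18 m is 0.225, 0.02 m is 0.025.

```bash
for i in 1; do echo '[0.085, -0.0425, 0.045, 0.005, 0, 0.085, -0.085, 0.09, 0.01, 0, 0.085, -0.1275, 0.135, 0.015, 0, 0.085, -0.17, 0.18, 0.02, 0, 0.085, -0.2125, 0.225, 0.025, 0]' | python3 -m inch 30
echo '[0.085, -0.0425, 0.045, 0.005, 0, 0.085, -0.085, 0.09, 0.01, 0, 0.085, -0.1275, 0.135, 0.015, 0, 0.085, -0.17, 0.18, 0.02, 0, 0.085, -0.2125, 0.225, 0.025, 0]' | python3 -m inch
echo '[0.085, -0.0425, 0.045, 0.005, 0, 0.085, -0.085, 0.09, 0.01, 0, 0.085, -0.1275, 0.135, 0.015, 0, 0.085, -0.17, 0.18, 0.02, 0, 0.085, -0.2125, 0.225, 0.025, 0]' | python3 -m inch
echo '[0.085, -0.0425, 0.045, 0.005, 0, 0.085, -0.085, 0.09, 0.01, 0, 0.085, -0.1275, 0.135, 0.015, 0, 0.085, -0.17, 0.18, 0.02, 0, 0.085, -0.2125, 0.225, 0.025, 0]' | python3 -m inch
echo '[0.085, 0, 0, 0, 0.0375, 0.085, 0, 0, 0, 0.075, 0.085, 0, 0, 0, 0.1125, 0.085, 0, 0, 0, 0.15, 0.085, 0, 0, 0, 0.1875]' | python3 -m inch; done; python3 -c "
from h import *
goto(.6025,.3287,.15,-.667)"
```

```text
time_s: 1.75
position: [0.3625, -0.376, 0.2113]
tcp_rot: [-3.141, 0.0, -2.708]
ft_force: [1.1, 0.1, 0.7]
grip_width: 0.0849
grasp_force: 0.0
time_s: 2.25
position: [0.4413, -0.1409, 0.1917]
tcp_rot: [-3.141, 0.001, -2.708]
ft_force: [2.1, 0.4, -0.3]
grip_width: 0.0846
grasp_force: 0.0
time_s: 2.75
position: [0.5198, 0.0941, 0.1716]
tcp_rot: [-3.142, 0.001, -2.707]
ft_force: [1.6, -0.9, 0.7]
grip_width: 0.0847
grasp_force: 0.0
time_s: 3.25
position: [0.5985, 0.3287, 0.1512]
tcp_rot: [-3.142, 0.0, -2.708]
ft_force: [2.0, 0.1, 0.7]
grip_width: 0.0848
grasp_force: 0.0
time_s: 3.75
position: [0.5981, 0.3268, 0.1512]
tcp_rot: [-3.141, -0.0, 2.819]
ft_force: [-0.2, -0.1, -0.3]
grip_width: 0.0848
grasp_force: 0.0
t=3.8 from [0.598 0.327 0.151] yaw 2.819 tool shift [-0.0036  0.0032  0.0012] turn 0.345
```

To row units: 0.045 m is 0.0563, 0.02 m is 0.025, 0.345 rad is 0.0863.

```bash
echo '[0.085, -0.0025, 0.0025, 0, 0.0375, 0.085, -0.0045, 0.004, 0.0013, 0.075, 0.085, -0.0045, 0.004, 0.0013, 0.0863, 0.085, -0.0045, 0.004, 0.025, 0.0863, 0.085, -0.0045, 0.004, 0.0563, 0.0863]' | python3 -m inch
echo '[0.085, 0, 0, 0.0313, 0, 0.085, 0, 0, 0.0563, 0, 0.085, 0, 0, 0.075, 0, 0.085, 0, 0, 0.0838, 0, 0.085, 0, 0, 0.0838, 0]' | python3 -m inch
python3 -c "
from h import *
goto(.6025,.3287,.038,-.667)"
echo '[0.05, 0, 0, 0.0013, 0, 0.05, 0, 0, 0.0013, 0, 0.05, 0, 0, 0.0013, 0, 0.05, 0, 0, 0.0013, 0, 0.05, 0, 0, 0.0013, 0]' | python3 -m inch 30
```

```text
time_s: 4.25
position: [0.6034, 0.3293, 0.1074]
tcp_rot: [3.138, 0.001, 2.48]
ft_force: [-0.4, 0.2, -0.2]
grip_width: 0.0849
grasp_force: 0.0
time_s: 4.75
position: [0.6022, 0.3283, 0.0385]
tcp_rot: [-3.14, -0.0, 2.48]
ft_force: [0.0, 0.1, 0.2]
grip_width: 0.085
grasp_force: 0.0
t=4.8 from [0.602 0.328 0.038] yaw 2.480 tool shift [0.     0.0005 0.0005] turn 0.006
time_s: 5.25
position: [0.6031, 0.329, 0.0396]
tcp_rot: [3.14, 0.001, 2.481]
ft_force: [-1.6, -0.6, 6.2]
grip_width: 0.0658
grasp_force: 34.3
```

To row units: -0.095 m is -0.1188, -0.065 m is -0.0813.

```bash
echo '[0.05, 0, 0, 0, 0, 0.05, 0, 0, -0.0125, 0, 0.05, 0, 0, -0.0438, 0, 0.05, 0, 0, -0.0813, 0, 0.05, 0, 0, -0.1188, 0]' | python3 -m inch 30
echo '[0.05, 0, 0, -0.0188, 0, 0.05, 0, 0, -0.025, 0, 0.05, 0, 0, -0.025, 0]' | python3 -m inch
python3 - <<'E'
from h import *
goto(.596,-.154,.15,-.667)
for n in('top','scene'):
    p=cams.snapshot(n);cv2.imwrite(f'pics/{n}1.png',p['frame'][:,:,::-1])
E
```

```text
time_s: 5.75
position: [0.602, 0.3283, 0.1341]
tcp_rot: [-3.14, -0.0, 2.48]
ft_force: [0.3, 0.1, -1.9]
grip_width: 0.066
grasp_force: 34.3
time_s: 6.05
position: [0.6022, 0.3286, 0.1532]
tcp_rot: [3.141, -0.0, 2.48]
ft_force: [-1.0, 0.6, -2.3]
grip_width: 0.0663
grasp_force: 34.4
t=6.0 from [0.602 0.329 0.153] yaw 2.480 tool shift [-0.2915 -0.3846  0.0032] turn 0.006
```

View pics/scene1.png

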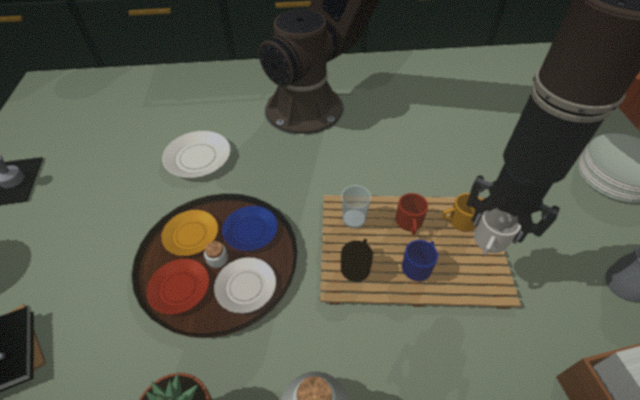

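The white cup hangs upright in the fingers at (495,230). I'll carry it to its saucer.

To row units: -0.144 m is -0.18, -0.112 m is -0.14.

```bash
echo '[0.05, -0.015, -0.02, 0, 0, 0.05, -0.045, -0.06, 0, 0, 0.05, -0.0763, -0.1, 0, 0, 0.05, -0.1063, -0.14, 0, 0, 0.05, -0.1363, -0.18, 0, 0]' | python3 -m inch
echo '[0.05, -0.03, -0.04, 0, 0, 0.05, -0.06, -0.08, 0, 0, 0.05, -0.0913, -0.12, 0, 0, 0.05, -0.1213, -0.16, 0, 0, 0.05, -0.1513, -0.2, 0, 0]' | python3 -m inch
echo '[0.05, -0.03, -0.04, 0, 0, 0.05, -0.0575, -0.075, 0, 0, 0.05, -0.0725, -0.095, 0, 0, 0.05, -0.0763, -0.1, 0, 0, 0.05, -0.0763, -0.1, 0, 0]' | python3 -m inch
python3 - <<'E'
from h import *
goto(.596,-.154,.032,-.667)
P=status.get_state()['position']
for n in('top','scene'):
    p=cams.snapshot(n);cv2.imwrite(f'pics/{n}2.png',p['frame'][:,:,::-1])
E
```

```text
time_s: 6.65
position: [0.599, 0.1457, 0.1518]
tcp_rot: [-3.139, -0.001, 2.48]
ft_force: [1.5, -0.6, -1.4]
grip_width: 0.0659
grasp_force: 34.4
time_s: 7.15
position: [0.5961, -0.0547, 0.152]
tcp_rot: [-3.14, -0.002, 2.48]
ft_force: [0.6, 0.2, -1.7]
grip_width: 0.066
grasp_force: 34.4
time_s: 7.65
position: [0.5954, -0.1541, 0.1521]
tcp_rot: [-3.14, -0.002, 2.479]
ft_force: [0.5, -0.4, -2.6]
grip_width: 0.0659
grasp_force: 34.4
t=7.7 from [ 0.595 -0.154  0.152] yaw 2.479 tool shift [-0.0004  0.0004  0.1201] turn 0.004
```

To row units: 0.108 m is 0.135, 0.1 m is 0.125.

```bash
echo '[0.05, 0, 0, 0.025, 0, 0.05, 0, 0, 0.0625, 0, 0.05, 0, 0, 0.1, 0, 0.05, 0, 0, 0.125, 0, 0.05, 0, 0, 0.135, 0]' | python3 -m inch
echo '[0.05, 0, 0, 0.0025, 0, 0.05, 0, 0, 0.005, 0, 0.05, 0, 0, 0.0075, 0, 0.05, 0, 0, 0.01, 0, 0.05, 0, 0, 0.0113, 0]' | python3 -m inch
echo '[0.05, 0, 0, 0.0013, 0, 0.05, 0, 0, 0.0025, 0, 0.05, 0, 0, 0.0025, 0]' | python3 -m inch
```

```text
time_s: 8.25
position: [0.595, -0.1519, 0.043]
tcp_rot: [-3.139, -0.003, 2.482]
ft_force: [-0.1, 0.7, -1.8]
grip_width: 0.066
grasp_force: 34.4
time_s: 8.75
position: [0.5966, -0.1532, 0.0368]
tcp_rot: [3.141, 0.001, 2.48]
ft_force: [-0.1, 0.4, -1.6]
grip_width: 0.0662
grasp_force: 34.4
time_s: 9.05
position: [0.5963, -0.1532, 0.0342]
tcp_rot: [-3.141, -0.0, 2.48]
ft_force: [-0.3, 0.4, -1.3]
grip_width: 0.0663
grasp_force: 34.4
```

To row units: 0.001 m is 0.0013, 0.0005 m is 0.0006.

```bash
echo '[0.05, 0, 0, 0.0006, 0, 0.05, 0, 0, 0.0013, 0, 0.05, 0, 0, 0.0013, 0]' | python3 -m inch
echo '[0.05, 0, 0, 0.0006, 0, 0.05, 0, 0, 0.0013, 0, 0.05, 0, 0, 0.0013, 0]' | python3 -m inch
```

```text
time_s: 9.35
position: [0.5963, -0.1532, 0.0332]
tcp_rot: [-3.142, -0.0, 2.48]
ft_force: [-0.3, 0.1, -2.4]
grip_width: 0.0661
grasp_force: 34.4
time_s: 9.65
position: [0.5964, -0.1532, 0.0326]
tcp_rot: [3.142, 0.0, 2.481]
ft_force: [-1.3, 1.2, 1.9]
grip_width: 0.0662
grasp_force: 34.6
```

To row units: -0.1 m is -0.125, -0.06 m is -0.075.

```bash
echo '[0.068, 0, 0, 0, 0, 0.07, 0, 0, 0, 0, 0.074, 0, 0, 0, 0, 0.08, 0, 0, 0, 0, 0.085, 0, 0, 0, 0]' | python3 -m inch
echo '[0.085, 0, 0, -0.0063, 0, 0.085, 0, 0, -0.0188, 0, 0.085, 0, 0, -0.0375, 0, 0.085, 0, 0, -0.075, 0, 0.085, 0, 0, -0.125, 0]' | python3 -m inch
echo '[0.085, 0, 0, -0.0225, 0, 0.085, 0, 0, -0.0225, 0]' | python3 -m inch
python3 - <<'E'
from h import *
goto(.588,.207,.15,2.35)
p=cams.snapshot('scene');t=cams.snapshot('top')
b=np.hstack([cv2.resize(q['frame'][r:r+160,c:c+160,::-1],None,fx=2.5,fy=2.5,interpolation=cv2.INTER_CUBIC) for q,r,c in((p,190,150),(t,70,300))])
cv2.imwrite('pics/w.png',b)
E
```

```text
time_s: 10.15
position: [0.5964, -0.1532, 0.0323]
tcp_rot: [3.142, 0.0, 2.48]
ft_force: [0.0, -0.6, 0.2]
grip_width: 0.0849
grasp_force: 0.0
time_s: 10.65
position: [0.5953, -0.1532, 0.1326]
tcp_rot: [-3.14, -0.002, 2.48]
ft_force: [0.8, 0.4, 0.7]
grip_width: 0.085
grasp_force: 0.0
time_s: 10.85
position: [0.5985, -0.1533, 0.1551]
tcp_rot: [3.137, 0.006, 2.481]
ft_force: [-0.7, -0.4, 0.2]
grip_width: 0.0853
grasp_force: 0.0
t=10.8 from [ 0.599 -0.153  0.155] yaw 2.481 tool shift [0.2294 0.2781 0.0051] turn 0.131
```

View pics/w.png

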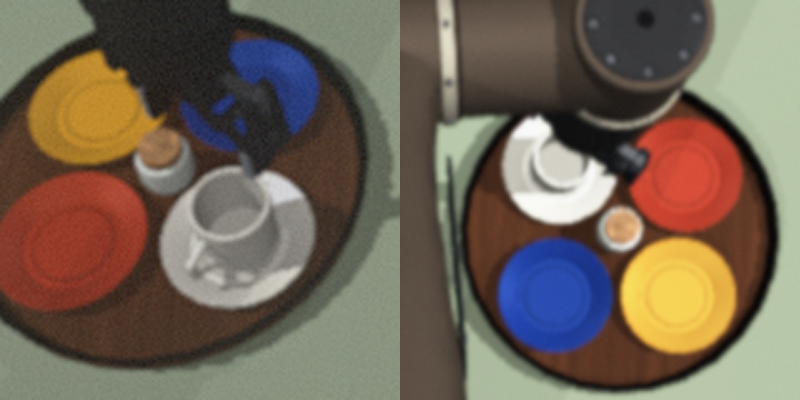

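The white cup stands upright in the middle of its saucer (left half, 235,230). Next is blue.

To row units: 0.174 m is 0.2175, 0.142 m is 0.1775.

```bash
echo '[0.085, 0.035, 0.0438, 0, 0, 0.085, 0.07, 0.0875, 0, 0, 0.085, 0.1063, 0.13, 0, 0, 0.085, 0.1413, 0.1738, 0, 0, 0.085, 0.1775, 0.2175, 0, 0]' | python3 -m inch
echo '[0.085, 0.035, 0.0438, 0, 0, 0.085, 0.07, 0.0875, 0, 0, 0.085, 0.1063, 0.13, 0, 0, 0.085, 0.1088, 0.13, 0, 0.0328, 0.085, 0.1088, 0.13, 0, 0.0328]' | python3 -m inch
python3 -c "
from h import *
goto(.588,.207,.0385,2.35)"
```

```text
time_s: 11.45
position: [0.5902, 0.0728, 0.1494]
tcp_rot: [-3.14, -0.001, 2.48]
ft_force: [1.1, -0.2, 0.4]
grip_width: 0.085
grasp_force: 0.0
time_s: 11.95
position: [0.5853, 0.2079, 0.149]
tcp_rot: [-3.139, -0.001, 2.35]
ft_force: [-0.1, -0.1, 0.2]
grip_width: 0.0847
grasp_force: 0.0
t=11.9 from [0.585 0.208 0.149] yaw 2.350 tool shift [-0.0026  0.0013  0.1105] turn 0.000
```

To row units: 0.111 m is 0.1388, 0.107 m is 0.1338.

```bash
echo '[0.085, -0.0031, 0.0016, 0.025, 0, 0.085, -0.0031, 0.0016, 0.075, 0, 0.085, -0.0031, 0.0016, 0.1125, 0, 0.085, -0.0031, 0.0016, 0.1338, 0, 0.085, -0.0031, 0.0016, 0.1388, 0]' | python3 -m inch
echo '[0.085, 0, 0, 0, 0, 0.05, 0, 0, 0, 0, 0.05, 0, 0, 0, 0, 0.05, 0, 0, 0, 0, 0.05, 0, 0, 0, 0]' | python3 -m inch 30
echo '[0.05, 0, 0, 0, 0, 0.05, 0, 0, -0.0125, 0, 0.05, 0, 0, -0.0438, 0, 0.05, 0, 0, -0.0813, 0, 0.05, 0, 0, -0.1188, 0]' | python3 -m inch 30
echo '[0.05, 0, 0, -0.0188, 0, 0.05, 0, 0, -0.0238, 0, 0.05, 0, 0, -0.0238, 0]' | python3 -m inch
python3 -c "
from h import *
goto(.4505,-.149,.15,2.35)"
```

```text
time_s: 12.45
position: [0.5874, 0.2037, 0.0363]
tcp_rot: [-3.136, -0.001, 2.35]
ft_force: [-0.1, -0.1, 0.4]
grip_width: 0.0849
grasp_force: 0.0
time_s: 12.95
position: [0.5899, 0.2062, 0.041]
tcp_rot: [3.139, 0.001, 2.35]
ft_force: [0.2, -2.8, 6.6]
grip_width: 0.066
grasp_force: 33.9
time_s: 13.45
position: [0.5884, 0.2059, 0.1355]
tcp_rot: [-3.141, -0.001, 2.349]
ft_force: [0.4, 0.1, -2.3]
grip_width: 0.0661
grasp_force: 34.3
time_s: 13.75
position: [0.5889, 0.2062, 0.1539]
tcp_rot: [3.14, -0.0, 2.349]
ft_force: [-0.0, 0.1, -1.9]
grip_width: 0.0662
grasp_force: 34.4
t=13.8 from [0.589 0.206 0.154] yaw 2.349 tool shift [-0.1557 -0.3479  0.0039] turn -0.001
```

To row units: -0.172 m is -0.215, -0.134 m is -0.1675.

```bash
echo '[0.05, -0.0113, -0.025, 0, 0, 0.05, -0.0325, -0.0725, 0, 0, 0.05, -0.0538, -0.12, 0, 0, 0.05, -0.075, -0.1675, 0, 0, 0.05, -0.0963, -0.215, 0, 0]' | python3 -m inch
echo '[0.05, -0.0213, -0.0475, 0, 0, 0.05, -0.0425, -0.095, 0, 0, 0.05, -0.0638, -0.1425, 0, 0, 0.05, -0.0838, -0.1875, 0, 0, 0.05, -0.0975, -0.2175, 0, 0]' | python3 -m inch
echo '[0.05, 0, -0.0025, 0, 0, 0.05, 0, -0.0025, 0, 0]' | python3 -m inch
python3 -c "
from h import *
goto(.4505,-.149,.032,2.35)"
```

```text
time_s: 14.25
position: [0.5188, 0.0288, 0.1518]
tcp_rot: [-3.139, -0.001, 2.35]
ft_force: [1.0, -0.2, -1.2]
grip_width: 0.0657
grasp_force: 34.4
time_s: 14.75
position: [0.4492, -0.149, 0.152]
tcp_rot: [-3.14, -0.002, 2.348]
ft_force: [1.0, -0.4, -2.2]
grip_width: 0.066
grasp_force: 34.4
time_s: 14.95
position: [0.4491, -0.1493, 0.1523]
tcp_rot: [-3.14, -0.001, 2.347]
ft_force: [0.6, 0.4, -1.9]
grip_width: 0.0661
grasp_force: 34.5
t=14.9 from [ 0.449 -0.149  0.152] yaw 2.347 tool shift [-0.0008  0.0012  0.1203] turn -0.003
```

To row units: 0.108 m is 0.135, 0.1 m is 0.125.

```bash
echo '[0.05, -0.001, 0.0015, 0.025, 0, 0.05, -0.001, 0.0015, 0.0625, 0, 0.05, -0.001, 0.0015, 0.1, 0, 0.05, -0.001, 0.0015, 0.125, 0, 0.05, -0.001, 0.0015, 0.135, 0]' | python3 -m inch
echo '[0.05, 0, 0, 0.0025, 0, 0.05, 0, 0, 0.005, 0, 0.05, 0, 0, 0.0075, 0, 0.05, 0, 0, 0.01, 0, 0.05, 0, 0, 0.0113, 0]' | python3 -m inch
echo '[0.05, 0, 0, 0.0013, 0, 0.05, 0, 0, 0.0025, 0, 0.05, 0, 0, 0.0025, 0]' | python3 -m inch
```

```text
time_s: 15.45
position: [0.4503, -0.1477, 0.0429]
tcp_rot: [-3.139, -0.003, 2.35]
ft_force: [-1.0, 0.5, -1.7]
grip_width: 0.0659
grasp_force: 34.5
time_s: 15.95
position: [0.4519, -0.1485, 0.0367]
tcp_rot: [3.141, 0.001, 2.349]
ft_force: [0.5, -0.2, -1.8]
grip_width: 0.0659
grasp_force: 34.5
time_s: 16.25
position: [0.4515, -0.1485, 0.0343]
tcp_rot: [-3.142, -0.0, 2.349]
ft_force: [0.9, -0.0, -1.5]
grip_width: 0.0662
grasp_force: 34.5
```

To row units: 0.001 m is 0.0013, 0.0005 m is 0.0006.

```bash
echo '[0.05, 0, 0, 0.0006, 0, 0.05, 0, 0, 0.0013, 0, 0.05, 0, 0, 0.0013, 0]' | python3 -m inch
echo '[0.05, 0, 0, 0.0006, 0, 0.05, 0, 0, 0.0013, 0, 0.05, 0, 0, 0.0013, 0]' | python3 -m inch
```

```text
time_s: 16.55
position: [0.4516, -0.1485, 0.034]
tcp_rot: [3.142, 0.0, 2.35]
ft_force: [-3.2, 1.3, 7.5]
grip_width: 0.0661
grasp_force: 35.1
time_s: 16.85
position: [0.4517, -0.1486, 0.0339]
tcp_rot: [3.141, 0.001, 2.35]
ft_force: [-7.9, 2.0, 20.7]
grip_width: 0.066
grasp_force: 36.0
```

To row units: -0.0014 m is -0.0018, -0.0012 m is -0.0015.

```bash
echo '[0.05, 0, 0, -0.0008, 0, 0.05, 0, 0, -0.0015, 0, 0.05, 0, 0, -0.0018, 0]' | python3 -m inch
echo '[0.068, 0, 0, 0, 0, 0.07, 0, 0, 0, 0, 0.074, 0, 0, 0, 0, 0.08, 0, 0, 0, 0, 0.085, 0, 0, 0, 0]' | python3 -m inch
echo '[0.085, 0, 0, -0.0063, 0, 0.085, 0, 0, -0.0188, 0, 0.085, 0, 0, -0.0375, 0, 0.085, 0, 0, -0.075, 0, 0.085, 0, 0, -0.125, 0]' | python3 -m inch
echo '[0.085, 0, 0, -0.0225, 0, 0.085, 0, 0, -0.0225, 0]' | python3 -m inch
python3 -c "
from h import *
goto(.4738,.3437,.15,-1.56)"
```

```text
time_s: 17.15
position: [0.4516, -0.1485, 0.034]
tcp_rot: [3.141, 0.0, 2.349]
ft_force: [-1.4, -0.2, 1.9]
grip_width: 0.0664
grasp_force: 34.8
time_s: 17.65
position: [0.4516, -0.1485, 0.0336]
tcp_rot: [-3.142, -0.0, 2.349]
ft_force: [-0.6, 1.0, -0.4]
grip_width: 0.0852
grasp_force: 0.0
time_s: 18.15
position: [0.4504, -0.1485, 0.1344]
tcp_rot: [-3.14, -0.002, 2.349]
ft_force: [2.1, -0.6, 0.3]
grip_width: 0.0852
grasp_force: 0.0
time_s: 18.35
position: [0.4536, -0.1485, 0.1557]
tcp_rot: [3.137, 0.005, 2.35]
ft_force: [-0.2, -0.2, -0.2]
grip_width: 0.0849
grasp_force: 0.0
t=18.4 from [ 0.454 -0.149  0.156] yaw 2.350 tool shift [0.336  0.3603 0.0057] turn 0.768
```

To row units: 0.18 m is 0.225, 0.036 m is 0.045.

```bash
python3 -c "
from h import *
print(status.get_state()['joint_positions'].round(2))"
echo '[0.085, 0.0425, 0.045, 0, 0, 0.085, 0.0838, 0.09, 0, 0, 0.085, 0.1263, 0.135, 0, 0, 0.085, 0.1675, 0.18, 0, 0, 0.085, 0.21, 0.225, 0, 0]' | python3 -m inch
echo '[0.085, 0.0425, 0.045, 0, 0, 0.085, 0.0838, 0.09, 0, 0, 0.085, 0.1263, 0.135, 0, 0, 0.085, 0.1675, 0.18, 0, 0, 0.085, 0.21, 0.225, 0, 0]' | python3 -m inch
echo '[0.085, 0, 0, 0, -0.0375, 0.085, 0, 0, 0, -0.075, 0.085, 0, 0, 0, -0.1125, 0.085, 0, 0, 0, -0.15, 0.085, 0, 0, 0, -0.1875]' | python3 -m inch
echo '[0.085, 0, 0, 0, -0.0375, 0.085, 0, 0, 0, -0.075, 0.085, 0, 0, 0, -0.1125, 0.085, 0, 0, 0, -0.15, 0.085, 0, 0, 0, -0.1875]' | python3 -m inch
echo '[0.085, 0, 0, 0, -0.0375, 0.085, 0, 0, 0, -0.075, 0.085, 0, 0, 0, -0.1125, 0.085, 0, 0, 0, -0.15, 0.085, 0, 0, 0, -0.1875]' | python3 -m inch
python3 -c "
from h import *
goto(.4738,.3437,.038,-1.56)
print(status.get_state()['joint_positions'].round(2))"
```

```text
[ 0.1   0.09 -0.52  0.   -0.95 -2.46]
time_s: 18.85
position: [0.4611, 0.0993, 0.1519]
tcp_rot: [3.141, -0.0, 2.349]
ft_force: [0.6, -0.4, 0.1]
grip_width: 0.085
grasp_force: 0.0
time_s: 19.35
position: [0.5088, 0.2596, 0.1451]
tcp_rot: [3.133, -0.069, 2.405]
ft_force: [0.7, -0.3, 0.7]
grip_width: 0.0849
grasp_force: 0.0
time_s: 19.85
position: [0.5084, 0.258, 0.145]
tcp_rot: [3.089, -0.044, -3.123]
ft_force: [0.1, 0.3, 0.7]
grip_width: 0.0852
grasp_force: 0.0
time_s: 20.35
position: [0.5084, 0.258, 0.1451]
tcp_rot: [3.073, 0.004, -2.374]
ft_force: [0.6, 0.2, 0.1]
grip_width: 0.0846
grasp_force: 0.0
time_s: 20.85
position: [0.5084, 0.258, 0.1451]
tcp_rot: [3.094, 0.049, -1.625]
ft_force: [0.3, -0.3, -1.0]
grip_width: 0.085
grasp_force: 0.0
t=20.9 from [0.508 0.258 0.145] yaw -1.625 tool shift [-0.0837  0.0392  0.1071] turn -0.065
[ 0.76  0.27 -0.29 -0.08 -1.   -0.77]
```

The last joint hit its lower limit (q6 = -3.03), which left the tool about 4° off vertical through joint 4. Pushing against the opposite limit in small steps should bring joint 4 back.

```bash
cat >> h.py <<'E'
def tilt():
    from scipy.spatial.transform import Rotation as R
    s=status.get_state();z=R.from_euler('xyz',s['tcp_rot']).as_matrix()[:,2]
    print('q',np.round(s['joint_positions'],3),'zaxis',z.round(4),'t=%.1f'%s['time_s'],np.round(s['position'],4))
E
python3 -c "
from h import *
tilt()"
for k in a; do
echo '[0.085, 0, 0, 0, -0.0375, 0.085, 0, 0, 0, -0.075, 0.085, 0, 0, 0, -0.1125, 0.085, 0, 0, 0, -0.15, 0.085, 0, 0, 0, -0.1875]' | python3 -m inch
echo '[0.085, 0, 0, 0, -0.0375, 0.085, 0, 0, 0, -0.075, 0.085, 0, 0, 0, -0.1125, 0.085, 0, 0, 0, -0.15, 0.085, 0, 0, 0, -0.1875]' | python3 -m inch
echo '[0.085, 0, 0, 0, -0.0375, 0.085, 0, 0, 0, -0.075, 0.085, 0, 0, 0, -0.1125, 0.085, 0, 0, 0, -0.15, 0.085, 0, 0, 0, -0.1875]' | python3 -m inch
echo '[0.085, 0, 0, 0, -0.0375, 0.085, 0, 0, 0, -0.075, 0.085, 0, 0, 0, -0.1125, 0.085, 0, 0, 0, -0.15, 0.085, 0, 0, 0, -0.1875]' | python3 -m inch
echo '[0.085, 0, 0, 0, -0.0375, 0.085, 0, 0, 0, -0.075, 0.085, 0, 0, 0, -0.1125, 0.085, 0, 0, 0, -0.15, 0.085, 0, 0, 0, -0.175]' | python3 -m inch
done >/dev/null
python3 -c "
from h import *
tilt()"
echo '[0.085, 0, 0, 0, -0.025, 0.085, 0, 0, 0, -0.03, 0.085, 0, 0, 0, -0.03]' | python3 -m inch
python3 -c "
from h import *
tilt()"
```

```text
q [ 0.764  0.271 -0.294 -0.081 -1.005 -0.774] zaxis [-0.0448  0.0519 -0.9976] t=20.9 [0.5084 0.258  0.1451]
q [ 0.764  0.271 -0.294 -0.081 -1.005  2.926] zaxis [-0.0449  0.0519 -0.9976] t=23.4 [0.5084 0.258  0.145 ]
time_s: 23.65
position: [0.5073, 0.2595, 0.1454]
tcp_rot: [-3.136, -0.065, 2.187]
ft_force: [0.4, -0.1, 0.3]
grip_width: 0.0847
grasp_force: 0.0
q [ 0.77   0.269 -0.297 -0.077 -1.002  3.029] zaxis [-0.0421  0.0494 -0.9979] t=23.6 [0.5073 0.2595 0.1454]
```

To row units: -0.15 rad is -0.0375.

```bash
echo '[0.085, 0, 0, 0, -0.0375, 0.085, 0, 0, 0, -0.0375, 0.085, 0, 0, 0, -0.0375]' | python3 -m inch >/dev/null
python3 -c "
from h import *
tilt()"
echo '[0.085, 0, 0, 0, -0.0375, 0.085, 0, 0, 0, -0.0375, 0.085, 0, 0, 0, -0.0375]' | python3 -m inch >/dev/null
python3 -c "
from h import *
tilt()"
```

```text
q [ 0.853  0.242 -0.355 -0.018 -0.964  3.029] zaxis [-0.0041  0.0172 -0.9998] t=23.9 [0.4888 0.2761 0.1462]
q [ 0.931  0.218 -0.418  0.044 -0.922  3.029] zaxis [ 0.0363 -0.0105 -0.9993] t=24.2 [0.4706 0.2892 0.1446]
```

Units first: shifts go in shares of 0.8 m and turns go in shares of 4 rad. So 0.75 rad is 0.1875.

```bash
for k in a; do
echo '[0.085, 0, 0, 0, 0.0375, 0.085, 0, 0, 0, 0.075, 0.085, 0, 0, 0, 0.1125, 0.085, 0, 0, 0, 0.15, 0.085, 0, 0, 0, 0.1875]' | python3 -m inch
echo '[0.085, 0, 0, 0, 0.0375, 0.085, 0, 0, 0, 0.075, 0.085, 0, 0, 0, 0.1125, 0.085, 0, 0, 0, 0.15, 0.085, 0, 0, 0, 0.1875]' | python3 -m inch
echo '[0.085, 0, 0, 0, 0.0375, 0.085, 0, 0, 0, 0.075, 0.085, 0, 0, 0, 0.1125, 0.085, 0, 0, 0, 0.15, 0.085, 0, 0, 0, 0.1875]' | python3 -m inch
echo '[0.085, 0, 0, 0, 0.0375, 0.085, 0, 0, 0, 0.075, 0.085, 0, 0, 0, 0.1125, 0.085, 0, 0, 0, 0.15, 0.085, 0, 0, 0, 0.1875]' | python3 -m inch
echo '[0.085, 0, 0, 0, 0.0375, 0.085, 0, 0, 0, 0.075, 0.085, 0, 0, 0, 0.1125, 0.085, 0, 0, 0, 0.15, 0.085, 0, 0, 0, 0.1875]' | python3 -m inch
echo '[0.085, 0, 0, 0, 0.0375, 0.085, 0, 0, 0, 0.075, 0.085, 0, 0, 0, 0.1125, 0.085, 0, 0, 0, 0.15, 0.085, 0, 0, 0, 0.1875]' | python3 -m inch
echo '[0.085, 0, 0, 0, 0.0375, 0.085, 0, 0, 0, 0.075, 0.085, 0, 0, 0, 0.1125, 0.085, 0, 0, 0, 0.15, 0.085, 0, 0, 0, 0.1875]' | python3 -m inch
done >/dev/null
python3 -c "
from h import *
tilt();goto(.4,.46,.16,1)"
```

```text
q [ 0.928  0.219 -0.417  0.044 -0.922 -2.227] zaxis [ 0.0363 -0.0103 -0.9993] t=27.8 [0.4717 0.2886 0.1446]
t=27.8 from [0.472 0.289 0.145] yaw -2.842 tool shift [ 0.0179  0.1849 -0.0154] turn -0.701
```

To row units: 0.185 m is 0.2313, 0.139 m is 0.1738.

```bash
echo '[0.085, 0.0063, 0.0575, -0.005, 0, 0.085, 0.0113, 0.115, -0.01, 0, 0.085, 0.0169, 0.1738, -0.015, 0, 0.085, 0.0225, 0.2313, -0.0188, 0, 0.085, 0.0225, 0.2313, -0.0188, 0]' | python3 -m inch >/dev/null
python3 -c "
from h import *
tilt()"
echo '[0.085, 0, 0, 0, 0.0375, 0.085, 0, 0, 0, 0.075, 0.085, 0, 0, 0, 0.1]' | python3 -m inch >/dev/null
python3 -c "
from h import *
tilt()"
```

```text
q [ 1.208  0.303 -0.272  0.045 -0.991 -2.494] zaxis [ 0.0372 -0.0089 -0.9993] t=28.2 [0.3965 0.4645 0.1551]
q [ 1.202  0.3   -0.277  0.045 -0.992 -2.898] zaxis [ 0.036  -0.0108 -0.9993] t=28.6 [0.3979 0.4597 0.1548]
```

To row units: 0.13 rad is 0.0325.

```bash
echo '[0.085, 0, 0, 0, 0.0325, 0.085, 0, 0, 0, 0.0325]' | python3 -m inch >/dev/null
echo '[0.085, 0, 0, 0, 0.02, 0.085, 0, 0, 0, 0.02, 0.085, 0, 0, 0, 0.02]' | python3 -m inch >/dev/null
python3 -c "
from h import *
tilt()"
```

```text
q [ 1.167  0.309 -0.251  0.016 -1.007 -3.029] zaxis [ 0.0145 -0.0012 -0.9999] t=29.1 [0.4086 0.4552 0.1552]
```

To row units: 0.047 rad is 0.0118.

```bash
echo '[0.085, 0, 0, 0, 0.0118, 0.085, 0, 0, 0, 0.0118, 0.085, 0, 0, 0, 0.0118]' | python3 -m inch >/dev/null
echo '[0.085, 0, 0, 0, 0, 0.085, 0, 0, 0, 0]' | python3 -m inch >/dev/null
python3 -c "
from h import *
tilt();goto(.4738,.3437,.15,-1.56)"
```

```text
q [ 1.145e+00  3.150e-01 -2.340e-01 -3.000e-03 -1.017e+00 -3.030e+00] zaxis [-0.      0.0056 -1.    ] t=29.6 [0.4148 0.4524 0.1553]
t=29.6 from [0.415 0.452 0.155] yaw 2.826 tool shift [-0.0898 -0.085   0.0053] turn 1.245
```

Tilt is back to 0.3°. On to the mustard cup, turning away from the limit.

To row units: -0.09 m is -0.1125, -0.085 m is -0.1063.

```bash
echo '[0.085, -0.0375, -0.035, 0, 0, 0.085, -0.075, -0.0713, 0, 0, 0.085, -0.1125, -0.1063, 0, 0]' | python3 -m inch >/dev/null
echo '[0.085, 0, 0, 0, -0.0375, 0.085, 0, 0, 0, -0.075, 0.085, 0, 0, 0, -0.1125, 0.085, 0, 0, 0, -0.15, 0.085, 0, 0, 0, -0.1875]' | python3 -m inch >/dev/null
echo '[0.085, 0, 0, 0, -0.0375, 0.085, 0, 0, 0, -0.075, 0.085, 0, 0, 0, -0.1125, 0.085, 0, 0, 0, -0.15, 0.085, 0, 0, 0, -0.1875]' | python3 -m inch >/dev/null
echo '[0.085, 0, 0, 0, -0.0375, 0.085, 0, 0, 0, -0.075, 0.085, 0, 0, 0, -0.0993, 0.085, 0, 0, 0, -0.0993]' | python3 -m inch
python3 - <<'E'
from h import *
tilt();goto(.4738,.3437,.0385,-1.56)
E
```

```text
time_s: 31.25
position: [0.474, 0.3438, 0.1547]
tcp_rot: [-3.141, 0.006, -1.559]
ft_force: [-0.5, 0.0, 0.3]
grip_width: 0.0854
grasp_force: 0.0
q [ 0.959  0.272 -0.297 -0.004 -0.997 -0.945] zaxis [ 0.      0.0057 -1.    ] t=31.2 [0.474  0.3438 0.1547]
t=31.2 from [0.474 0.344 0.155] yaw -1.559 tool shift [1.000e-04 2.000e-04 1.162e-01] turn 0.001
```

To row units: 0.116 m is 0.145, 0.11 m is 0.1375.

```bash
echo '[0.085, 0, 0, 0.025, 0, 0.085, 0, 0, 0.075, 0, 0.085, 0, 0, 0.1125, 0, 0.085, 0, 0, 0.1375, 0, 0.085, 0, 0, 0.145, 0]' | python3 -m inch
echo '[0.085, 0, 0, 0, 0, 0.05, 0, 0, 0, 0, 0.05, 0, 0, 0, 0, 0.05, 0, 0, 0, 0, 0.05, 0, 0, 0, 0]' | python3 -m inch 30
echo '[0.05, 0, 0, 0, 0, 0.05, 0, 0, -0.0125, 0, 0.05, 0, 0, -0.0438, 0, 0.05, 0, 0, -0.0813, 0, 0.05, 0, 0, -0.1188, 0]' | python3 -m inch 30
echo '[0.05, 0, 0, -0.0188, 0, 0.05, 0, 0, -0.0238, 0, 0.05, 0, 0, -0.0238, 0]' | python3 -m inch
python3 -c "
from h import *
goto(.451,-.287,.15,-1.56)"
```

```text
time_s: 31.75
position: [0.473, 0.3431, 0.0363]
tcp_rot: [3.139, 0.003, -1.563]
ft_force: [0.3, -0.4, 0.9]
grip_width: 0.0851
grasp_force: 0.0
time_s: 32.25
position: [0.4748, 0.3451, 0.0404]
tcp_rot: [-3.14, 0.008, -1.56]
ft_force: [-1.3, -0.6, 7.6]
grip_width: 0.0655
grasp_force: 33.9
time_s: 32.75
position: [0.4738, 0.3433, 0.1351]
tcp_rot: [3.141, 0.005, -1.561]
ft_force: [1.1, 0.2, -2.9]
grip_width: 0.0662
grasp_force: 34.4
time_s: 33.05
position: [0.474, 0.3436, 0.1532]
tcp_rot: [-3.141, 0.007, -1.561]
ft_force: [-0.5, 0.3, -1.9]
grip_width: 0.066
grasp_force: 34.4
t=33.0 from [0.474 0.344 0.153] yaw -1.561 tool shift [0.6304 0.0293 0.0032] turn -0.001
```

To row units: 0.18 m is 0.225, 0.02 m is 0.025.

```bash
echo '[0.05, 0.025, 0.0013, 0, 0, 0.05, 0.075, 0.0038, 0, 0, 0.05, 0.125, 0.0063, 0, 0, 0.05, 0.175, 0.0088, 0, 0, 0.05, 0.225, 0.0113, 0, 0]' | python3 -m inch
echo '[0.05, 0.05, 0.0025, 0, 0, 0.05, 0.1, 0.005, 0, 0, 0.05, 0.15, 0.0075, 0, 0, 0.05, 0.2, 0.01, 0, 0, 0.05, 0.25, 0.0125, 0, 0]' | python3 -m inch
echo '[0.05, 0.05, 0.0025, 0, 0, 0.05, 0.1, 0.005, 0, 0, 0.05, 0.15, 0.0075, 0, 0, 0.05, 0.2, 0.01, 0, 0, 0.05, 0.25, 0.01, 0, 0]' | python3 -m inch
echo '[0.05, 0.0375, 0.0013, 0, 0, 0.05, 0.0563, 0.0025, 0, 0, 0.05, 0.0625, 0.0025, 0, 0, 0.05, 0.0625, 0.0025, 0, 0]' | python3 -m inch
python3 -c "
from h import *
goto(.451,-.287,.034,-1.56);tilt()"
```

```text
time_s: 33.55
position: [0.4656, 0.161, 0.1502]
tcp_rot: [3.139, 0.004, -1.561]
ft_force: [0.4, 0.6, -1.7]
grip_width: 0.0658
grasp_force: 34.4
time_s: 34.05
position: [0.4574, -0.0387, 0.1494]
tcp_rot: [3.14, 0.005, -1.561]
ft_force: [0.3, 0.5, -2.2]
grip_width: 0.0662
grasp_force: 34.4
time_s: 34.55
position: [0.4512, -0.2383, 0.1481]
tcp_rot: [3.139, 0.006, -1.561]
ft_force: [0.6, 0.3, -1.3]
grip_width: 0.0658
grasp_force: 34.4
time_s: 34.95
position: [0.4504, -0.287, 0.1479]
tcp_rot: [3.139, 0.006, -1.562]
ft_force: [-0.0, 0.4, -2.7]
grip_width: 0.066
grasp_force: 34.4
t=35.0 from [ 0.45  -0.287  0.148] yaw -1.562 tool shift [ 0.     -0.0006  0.1139] turn -0.002
q [-0.204  0.203 -0.407 -0.007 -0.964  0.217] zaxis [-0.0023  0.0064 -1.    ] t=35.0 [ 0.4504 -0.287   0.1479]
```

Go down with smaller steps near contact.

To row units: 0.106 m is 0.1325, 0.1 m is 0.125.

```bash
echo '[0.05, 0, -0.0006, 0.025, 0, 0.05, 0, -0.0006, 0.0625, 0, 0.05, 0, -0.0006, 0.1, 0, 0.05, 0, -0.0006, 0.125, 0, 0.05, 0, -0.0006, 0.1325, 0]' | python3 -m inch
echo '[0.05, 0, 0, 0.0013, 0, 0.05, 0, 0, 0.0025, 0, 0.05, 0, 0, 0.0038, 0, 0.05, 0, 0, 0.005, 0, 0.05, 0, 0, 0.005, 0]' | python3 -m inch
echo '[0.05, 0, 0, 0.0013, 0, 0.05, 0, 0, 0.0019, 0, 0.05, 0, 0, 0.0019, 0]' | python3 -m inch
```

```text
time_s: 35.45
position: [0.4503, -0.2846, 0.0408]
tcp_rot: [3.137, 0.007, -1.56]
ft_force: [-0.8, 0.6, -1.7]
grip_width: 0.0661
grasp_force: 34.4
time_s: 35.95
position: [0.4524, -0.2861, 0.0397]
tcp_rot: [-3.141, 0.005, -1.561]
ft_force: [0.1, -0.2, -2.4]
grip_width: 0.0659
grasp_force: 34.4
time_s: 36.25
position: [0.4521, -0.2861, 0.0376]
tcp_rot: [3.142, 0.006, -1.561]
ft_force: [-0.1, -0.3, -1.7]
grip_width: 0.0663
grasp_force: 34.4
```

To row units: 0.0025 m is 0.0031, 0.002 m is 0.0025.

```bash
echo '[0.05, 0, 0, 0.0013, 0, 0.05, 0, 0, 0.0025, 0, 0.05, 0, 0, 0.0031, 0, 0.05, 0, 0, 0.0031, 0]' | python3 -m inch
echo '[0.05, 0, 0, 0.0006, 0, 0.05, 0, 0, 0.0009, 0, 0.05, 0, 0, 0.0009, 0]' | python3 -m inch
```

```text
time_s: 36.65
position: [0.452, -0.286, 0.035]
tcp_rot: [3.141, 0.006, -1.561]
ft_force: [0.2, 1.0, -1.5]
grip_width: 0.0662
grasp_force: 34.4
time_s: 36.95
position: [0.4521, -0.286, 0.0344]
tcp_rot: [3.142, 0.006, -1.561]
ft_force: [0.2, -0.2, -2.3]
grip_width: 0.0662
grasp_force: 34.4
```

To row units: 0.0007 m is 0.0009, 0.0005 m is 0.0006.

```bash
echo '[0.05, 0, 0, 0.0006, 0, 0.05, 0, 0, 0.0009, 0, 0.05, 0, 0, 0.0009, 0]' | python3 -m inch
echo '[0.05, 0, 0, 0.0004, 0, 0.05, 0, 0, 0.0005, 0, 0.05, 0, 0, 0.0005, 0]' | python3 -m inch
```

```text
time_s: 37.25
position: [0.4521, -0.286, 0.0337]
tcp_rot: [3.142, 0.006, -1.56]
ft_force: [0.4, 0.1, -2.4]
grip_width: 0.0663
grasp_force: 34.4
time_s: 37.55
position: [0.4521, -0.2861, 0.0335]
tcp_rot: [-3.142, 0.006, -1.56]
ft_force: [-0.9, -0.2, 0.4]
grip_width: 0.0659
grasp_force: 34.6
```

To row units: -0.1 m is -0.125, -0.06 m is -0.075.

```bash
echo '[0.068, 0, 0, 0, 0, 0.07, 0, 0, 0, 0, 0.074, 0, 0, 0, 0, 0.08, 0, 0, 0, 0, 0.085, 0, 0, 0, 0]' | python3 -m inch
echo '[0.085, 0, 0, -0.0063, 0, 0.085, 0, 0, -0.0188, 0, 0.085, 0, 0, -0.0375, 0, 0.085, 0, 0, -0.075, 0, 0.085, 0, 0, -0.125, 0]' | python3 -m inch >/dev/null
echo '[0.085, 0, 0, -0.0275, 0, 0.085, 0, 0, -0.0275, 0, 0.085, 0, 0, -0.0275, 0]' | python3 -m inch
python3 - <<'E'
from h import *
goto(.4627,.2187,.15,-.05)
t,s=cams.snapshot('top'),cams.snapshot('scene')
for c,v in(('white',(.596,-.154,-.667)),('blue',(.4505,-.149,2.35))): print(c,fit([s],c,v,sau_polys,.006,.08))
print('terra cup',fit([t],'terracotta',(.4625,.2185,-.05),cup_polys,.018),'terra saucer',fit([s],'terracotta',(.587,-.294),sau_polys,.006,.08))
b=np.hstack([cv2.resize(q['frame'][r:r+160,c:c+160,::-1],None,fx=2.5,fy=2.5,interpolation=cv2.INTER_CUBIC) for q,r,c in((s,190,150),(t,70,300))])
cv2.imwrite('pics/w2.png',b)
E
```

```text
time_s: 38.05
position: [0.4522, -0.286, 0.0333]
tcp_rot: [-3.142, 0.006, -1.56]
ft_force: [0.4, 0.1, 0.7]
grip_width: 0.085
grasp_force: 0.0
time_s: 38.85
position: [0.4523, -0.2866, 0.1564]
tcp_rot: [-3.14, 0.005, -1.561]
ft_force: [-0.7, -0.4, 0.0]
grip_width: 0.0851
grasp_force: 0.0
t=38.9 from [ 0.452 -0.287  0.156] yaw -1.561 tool shift [-0.5052 -0.0155  0.0064] turn -1.511
white (array([ 0.59628756, -0.15428533, -0.59425428]), np.float64(0.07186383008956909))
blue (array([ 0.44879175, -0.14970043,  2.52534564]), np.float64(0.10616999119520187))
terra cup (array([ 0.46232095,  0.21745029, -0.0039912 ]), np.float64(0.2868480384349823)) terra saucer (array([ 0.58722109, -0.29311442]), np.float64(0.028647644445300102))
```

View pics/w2.png

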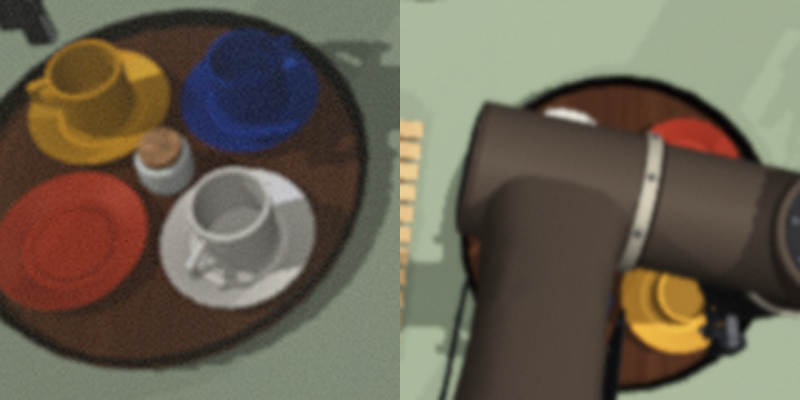

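All three cups stand upright in their saucers (scene crop: mustard 92,95, blue 248,85, white 235,230). Now the brick-red cup.

To row units: -0.25 m is -0.3125, -0.2 m is -0.25.

```bash
echo '[0.085, -0.0625, -0.0019, 0, 0, 0.085, -0.125, -0.0038, 0, 0, 0.085, -0.1875, -0.0056, 0, 0, 0.085, -0.25, -0.0075, 0, 0, 0.085, -0.3125, -0.0094, 0, 0]' | python3 -m inch>/dev/null
echo '[0.085, -0.0625, -0.0019, 0, 0, 0.085, -0.125, -0.0038, 0, 0, 0.085, -0.1875, -0.0056, 0, 0, 0.085, -0.25, -0.0075, 0, 0, 0.085, -0.3125, -0.01, 0, 0]' | python3 -m inch>/dev/null
echo '[0.085, -0.0063, 0, 0, -0.0375, 0.085, -0.0063, 0, 0, -0.075, 0.085, -0.0063, 0, 0, -0.1125, 0.085, -0.0063, 0, 0, -0.15, 0.085, -0.0063, 0, 0, -0.1875]' | python3 -m inch >/dev/null
echo '[0.085, 0, 0, 0, -0.0375, 0.085, 0, 0, 0, -0.075, 0.085, 0, 0, 0, -0.1125, 0.085, 0, 0, 0, -0.15, 0.085, 0, 0, 0, -0.1875]' | python3 -m inch
python3 - <<'E'
from h import *
tilt();goto(.4625,.2183,.0385,-.05)
E
```

```text
time_s: 40.95
position: [0.4618, 0.2177, 0.1569]
tcp_rot: [-3.138, 0.002, -0.054]
ft_force: [-1.1, -0.2, 0.2]
grip_width: 0.085
grasp_force: 0.0
q [ 0.822  0.153 -0.449 -0.005 -0.968  0.697] zaxis [-0.0019  0.0039 -1.    ] t=41.0 [0.4618 0.2177 0.1569]
t=41.0 from [0.462 0.218 0.157] yaw -0.054 tool shift [ 0.0006 -0.0007  0.1184] turn -0.004
```

To row units: 0.118 m is 0.1475, 0.11 m is 0.1375.

```bash
echo '[0.085, 0.0006, -0.0006, 0.025, 0, 0.085, 0.0006, -0.0006, 0.075, 0, 0.085, 0.0006, -0.0006, 0.1125, 0, 0.085, 0.0006, -0.0006, 0.1375, 0, 0.085, 0.0006, -0.0006, 0.1475, 0]' | python3 -m inch
echo '[0.085, 0, 0, 0, 0, 0.05, 0, 0, 0, 0, 0.05, 0, 0, 0, 0, 0.05, 0, 0, 0, 0, 0.05, 0, 0, 0, 0]' | python3 -m inch 30
echo '[0.05, 0, 0, 0, 0, 0.05, 0, 0, -0.0125, 0, 0.05, 0, 0, -0.0438, 0, 0.05, 0, 0, -0.0813, 0, 0.05, 0, 0, -0.1188, 0]' | python3 -m inch 30
echo '[0.05, 0, 0, -0.0188, 0, 0.05, 0, 0, -0.0238, 0, 0.05, 0, 0, -0.0238, 0]' | python3 -m inch
python3 -c "
from h import *
goto(.5868,-.2937,.15,-.05)"
```

```text
time_s: 41.45
position: [0.4613, 0.2178, 0.0372]
tcp_rot: [-3.14, 0.004, -0.061]
ft_force: [-0.5, 0.9, -0.3]
grip_width: 0.085
grasp_force: 0.0
time_s: 41.95
position: [0.4635, 0.2197, 0.0413]
tcp_rot: [-3.135, -0.001, -0.06]
ft_force: [-1.4, 0.9, 7.5]
grip_width: 0.0661
grasp_force: 34.4
time_s: 42.45
position: [0.4626, 0.2186, 0.1366]
tcp_rot: [-3.136, 0.001, -0.061]
ft_force: [1.0, -0.7, -2.2]
grip_width: 0.0658
grasp_force: 34.5
time_s: 42.75
position: [0.4628, 0.2188, 0.1547]
tcp_rot: [-3.135, -0.0, -0.061]
ft_force: [0.0, -0.7, -2.9]
grip_width: 0.0661
grasp_force: 34.5
t=42.8 from [0.463 0.219 0.155] yaw -0.061 tool shift [0.1548 0.5041 0.0047] turn -0.011
```

To row units: 0.171 m is 0.2138, 0.133 m is 0.1663.

```bash
echo '[0.05, 0.0075, 0.0238, 0, 0, 0.05, 0.0219, 0.0713, 0, 0, 0.05, 0.0363, 0.1188, 0, 0, 0.05, 0.0513, 0.1663, 0, 0, 0.05, 0.0656, 0.2138, 0, 0]' | python3 -m inch
echo '[0.05, 0.015, 0.0475, 0, 0, 0.05, 0.0294, 0.095, 0, 0, 0.05, 0.0438, 0.1425, 0, 0, 0.05, 0.0588, 0.19, 0, 0, 0.05, 0.0725, 0.2375, 0, 0]' | python3 -m inch
echo '[0.05, 0.015, 0.0475, 0, 0, 0.05, 0.0294, 0.095, 0, 0, 0.05, 0.0438, 0.1425, 0, 0, 0.05, 0.0525, 0.17, 0, 0, 0.05, 0.0556, 0.1788, 0, 0]' | python3 -m inch
echo '[0.05, 0, 0, 0, 0, 0.05, 0, 0, 0, 0]' | python3 -m inch
python3 -c "
from h import *
goto(.5868,-.2937,.034,-.06);tilt()"
```

```text
time_s: 43.25
position: [0.5043, 0.0432, 0.1518]
tcp_rot: [-3.137, 0.003, -0.06]
ft_force: [1.2, -0.5, -2.1]
grip_width: 0.0658
grasp_force: 34.5
time_s: 43.75
position: [0.5507, -0.1499, 0.1504]
tcp_rot: [-3.136, 0.003, -0.061]
ft_force: [1.4, 1.8, -3.1]
grip_width: 0.0654
grasp_force: 34.5
time_s: 44.25
position: [0.5863, -0.2959, 0.1486]
tcp_rot: [-3.135, 0.004, -0.063]
ft_force: [-0.3, 1.1, -2.8]
grip_width: 0.0661
grasp_force: 34.6
time_s: 44.45
position: [0.5865, -0.2929, 0.1502]
tcp_rot: [-3.135, 0.002, -0.061]
ft_force: [0.4, -0.6, -3.0]
grip_width: 0.0661
grasp_force: 34.6
t=44.5 from [ 0.586 -0.293  0.15 ] yaw -0.061 tool shift [0.0004 0.0007 0.1162] turn -0.001
q [-0.17   0.388 -0.134 -0.007 -1.052  1.684] zaxis [-0.0019  0.0064 -1.    ] t=44.5 [ 0.5865 -0.2929  0.1502]
```

To row units: 0.109 m is 0.1363, 0.1 m is 0.125.

```bash
echo '[0.05, 0.0005, 0.0009, 0.025, 0, 0.05, 0.0005, 0.0013, 0.0625, 0, 0.05, 0.0005, 0.0016, 0.1, 0, 0.05, 0.0005, 0.0019, 0.125, 0, 0.05, 0.0005, 0.0019, 0.1363, 0]' | python3 -m inch
echo '[0.05, 0, 0, 0.0013, 0, 0.05, 0, 0, 0.0025, 0, 0.05, 0, 0, 0.0038, 0, 0.05, 0, 0, 0.0038, 0, 0.05, 0, 0, 0.0038, 0]' | python3 -m inch
echo '[0.05, 0, 0, 0.0006, 0, 0.05, 0, 0, 0.0013, 0, 0.05, 0, 0, 0.0013, 0]' | python3 -m inch
```

```text
time_s: 44.95
position: [0.5862, -0.2929, 0.0402]
tcp_rot: [-3.135, 0.004, -0.059]
ft_force: [-0.0, -0.3, -2.0]
grip_width: 0.066
grasp_force: 34.6
time_s: 45.45
position: [0.5879, -0.2948, 0.0401]
tcp_rot: [-3.136, -0.001, -0.06]
ft_force: [0.1, 0.3, -2.2]
grip_width: 0.0662
grasp_force: 34.6
time_s: 45.75
position: [0.5874, -0.2947, 0.0382]
tcp_rot: [-3.136, 0.001, -0.061]
ft_force: [-1.7, 0.7, -2.3]
grip_width: 0.066
grasp_force: 34.6
```

To row units: 0.003 m is 0.0038, 0.002 m is 0.0025.

```bash
echo '[0.05, 0, 0, 0.0013, 0, 0.05, 0, 0, 0.0025, 0, 0.05, 0, 0, 0.0038, 0, 0.05, 0, 0, 0.0038, 0]' | python3 -m inch
echo '[0.05, 0, 0, 0.0006, 0, 0.05, 0, 0, 0.001, 0, 0.05, 0, 0, 0.001, 0]' | python3 -m inch
```

```text
time_s: 46.15
position: [0.5873, -0.2946, 0.035]
tcp_rot: [-3.136, 0.001, -0.061]
ft_force: [-0.5, -0.4, -1.5]
grip_width: 0.066
grasp_force: 34.6
time_s: 46.45
position: [0.5875, -0.2946, 0.0345]
tcp_rot: [-3.136, 0.0, -0.06]
ft_force: [0.7, -0.6, -2.1]
grip_width: 0.0661
grasp_force: 34.6
```

To row units: 0.0006 m is 0.0008, 0.0005 m is 0.0006.

```bash
echo '[0.05, 0, 0, 0.0006, 0, 0.05, 0, 0, 0.0008, 0, 0.05, 0, 0, 0.0008, 0]' | python3 -m inch
echo '[0.05, 0, 0, 0.0004, 0, 0.05, 0, 0, 0.0004, 0, 0.05, 0, 0, 0.0004, 0]' | python3 -m inch
```

```text
time_s: 46.75
position: [0.5875, -0.2946, 0.0344]
tcp_rot: [-3.136, 0.0, -0.06]
ft_force: [-2.4, 1.3, 5.1]
grip_width: 0.0659
grasp_force: 35.0
time_s: 47.05
position: [0.5876, -0.2946, 0.0344]
tcp_rot: [-3.136, -0.0, -0.06]
ft_force: [-3.9, 2.1, 7.4]
grip_width: 0.0659
grasp_force: 35.2
```

To row units: -0.0006 m is -0.0008.

```bash
echo '[0.05, 0, 0, -0.0008, 0, 0.068, 0, 0, -0.0008, 0, 0.07, 0, 0, -0.0008, 0, 0.077, 0, 0, -0.0008, 0, 0.085, 0, 0, -0.0008, 0]' | python3 -m inch
echo '[0.085, 0, 0, 0, 0, 0.085, 0, 0, -0.0125, 0, 0.085, 0, 0, -0.0375, 0, 0.085, 0, 0, -0.075, 0, 0.085, 0, 0, -0.125, 0]' | python3 -m inch >/dev/null
echo '[0.085, 0, 0.0375, -0.05, 0, 0.085, 0, 0.075, -0.1, 0, 0.085, -0.025, 0.125, -0.1, 0, 0.085, -0.05, 0.175, -0.1, 0, 0.085, -0.075, 0.225, -0.1, 0]' | python3 -m inch >/dev/null
echo '[0.085, -0.05, 0.025, 0, 0, 0.085, -0.1, 0.05, 0, 0, 0.085, -0.15, 0.075, 0, 0, 0.085, -0.2, 0.1, 0, 0, 0.085, -0.25, 0.125, 0, 0]' | python3 -m inch
python3 - <<'E'
from h import *
t,s=cams.snapshot('top'),cams.snapshot('scene')
D={'white':(.596,-.154,-.667),'blue':(.4505,-.149,2.35),'mustard':(.451,-.287,-1.56),'terracotta':(.587,-.294,-.05)}
b=np.hstack([cv2.resize(q['frame'][r:r+160,c:c+160,::-1],None,fx=2.5,fy=2.5,interpolation=cv2.INTER_CUBIC) for q,r,c in((s,190,120),(t,70,300))])
cv2.imwrite('pics/end.png',b);cv2.imwrite('pics/endt.png',t['frame'][:,:,::-1])
E
```

```text
time_s: 47.55
position: [0.5875, -0.2946, 0.034]
tcp_rot: [-3.136, 0.0, -0.061]
ft_force: [0.5, -0.6, 0.3]
grip_width: 0.0851
grasp_force: 0.0
time_s: 49.05
position: [0.3093, -0.5599, 0.2138]
tcp_rot: [-3.137, -0.0, -0.06]
ft_force: [0.8, -0.7, 0.3]
grip_width: 0.085
grasp_force: 0.0
```

View pics/end.png

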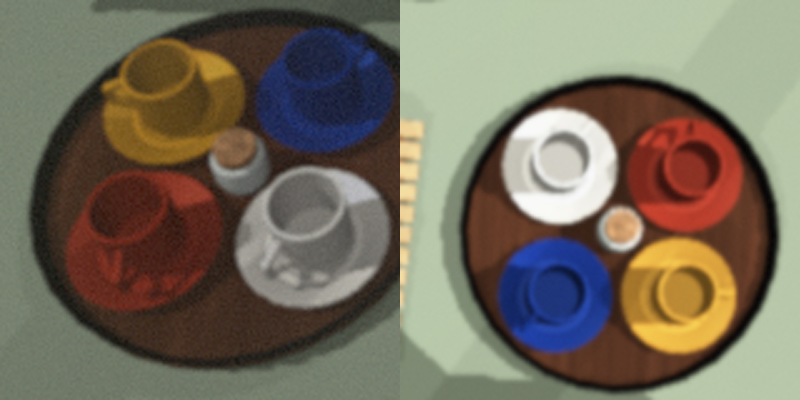

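View pics/endt.png

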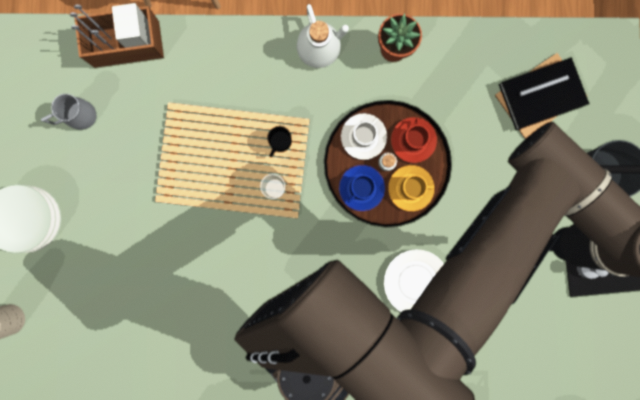

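All four cups stand upright on their saucers (top view: 363,134, 414,137, 363,187 and 412,187), and the black cup and glass are untouched. One overlay will check how well they are centred.

Run:
```python
from h import *
t,s=cams.snapshot('top'),cams.snapshot('scene')
D={'white':(.596,-.154),'blue':(.4505,-.149),'mustard':(.451,-.287),'terracotta':(.5868,-.2937)}
im=cv2.resize(t['frame'][90:235,315:460,::-1].copy(),None,fx=4,fy=4,interpolation=cv2.INTER_CUBIC)
def dr(X,c): cv2.polylines(im,[(((proj(t,X)-[315,90]+.5)*4)*16).astype(np.int32)],True,c,1,cv2.LINE_AA,4)
for c,v in D.items():
    e,g=fit([t],c,v,sau_polys,.006,.08);print(c,e.round(4),round(g,2))
    dr(circ(*e,.021,.064),(0,255,0));dr(circ(*e,.075,.033),(0,255,0))
cv2.imwrite('pics/ov2.png',im)
```

```text
white [ 0.5946 -0.1554] 0.07
blue [ 0.4505 -0.1502] 0.02
mustard [ 0.4504 -0.2876] 0.03
terracotta [ 0.5863 -0.295 ] 0.04
```

View pics/ov2.png

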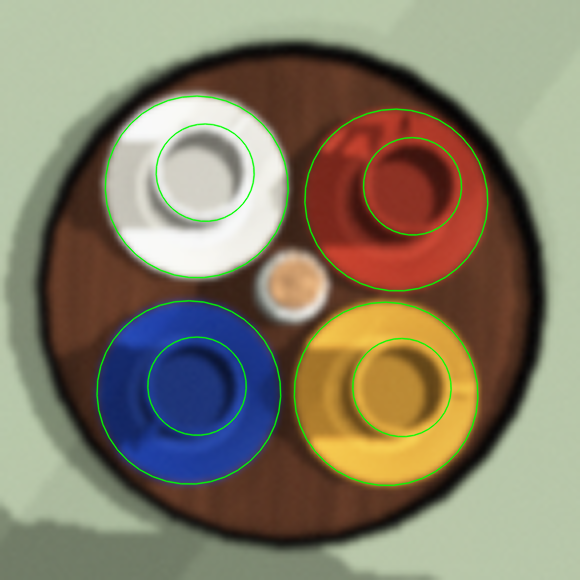

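Run:
```python
from h import *
from scipy.ndimage import map_coordinates
t,s=cams.snapshot('top'),cams.snapshot('scene')
D={'white':(.5955,-.1545),'blue':(.4505,-.1495),'mustard':(.451,-.287),'terracotta':(.5866,-.294)}
ims=[]
for c,v in D.items():
    for n,p in(('top',t),('scene',s)):
        f=cv2.GaussianBlur(p['frame'].astype(np.float32).sum(2),(0,0),.7)
        g=lambda x,y,r:map_coordinates(f,proj(p,circ(x,y,.075,r)).T[::-1],order=1)
        best=max(((np.mean(g(x,y,.0315)-g(x,y,.0265)),x-v[0],y-v[1]) for x in v[0]+np.arange(-.01,.0101,.001) for y in v[1]+np.arange(-.01,.0101,.001)))
        e,_=fit([p],c,v,sau_polys,.006,.08)
        print(c,n,'rim offset from saucer mm',((np.array(v)+best[1:]-e)*1000).round(1),'score',round(float(best[0]),1))
im=cv2.resize(s['frame'][185:335,130:300,::-1].copy(),None,fx=4,fy=4,interpolation=cv2.INTER_CUBIC)
for c,v in D.items():
    e,_=fit([s],c,v,sau_polys,.006,.08)
    for z,r in((.021,.064),(.075,.033),(.011,.029)): cv2.polylines(im,[(((proj(s,circ(*e,z,r))-[130,185]+.5)*4)*16).astype(np.int32)],True,(0,255,0),1,cv2.LINE_AA,4)
cv2.imwrite('pics/ov3.png',im)
```

```text
white top rim offset from saucer mm [0.9 1. ] score 97.4
white scene rim offset from saucer mm [1.1 1.9] score 84.3
blue top rim offset from saucer mm [-1.   0.8] score 45.1
blue scene rim offset from saucer mm [1.9 0.2] score 15.0
mustard top rim offset from saucer mm [-0.4 -1.6] score 83.4
mustard scene rim offset from saucer mm [1.4 0.6] score 32.4
terracotta top rim offset from saucer mm [ 0.8 -1.1] score 50.5
terracotta scene rim offset from saucer mm [ 0.3 -0.1] score 29.9
```

View pics/ov3.png

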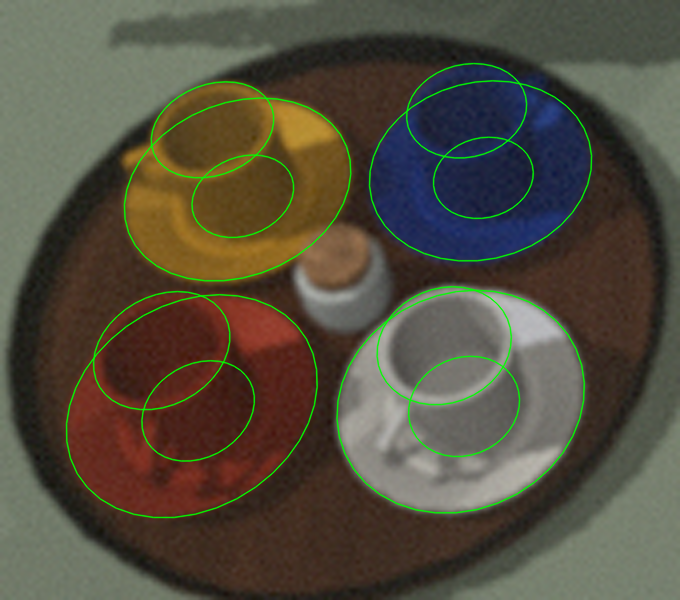

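The predicted rims lie on the cups in both views, and every offset is within about 2 mm. Handing in.

```bash
python3 -c "
from workcell import close_job
print(close_job())"
```

```text
the job is handed in; nothing more can be done
None
```

The white, blue, mustard and brick-red cups stand upright on the saucers of their own colours, each centred to about 2 mm; the black cup and the glass still stand on the board, and I handed the job in at about 50 s.

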